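# Register a wooden blank against the stops of a drilling jig

## Robot

A 6-joint arm with a two-finger parallel gripper is mounted at the origin on the work surface. World frame = base frame: x ahead of the robot, y to its left, z up, the work surface at z = 0. Lengths are in m, angles in degrees, forces in N, time in s.
With the tool pointing down it reaches from about 0.325 to 0.85 m from the base axis. Payload 15.5 kg.
Tool frame: the origin (TCP) lies at the very end of the fingers, on their centre line; the grasp point (between the pads) lies arm.grip_depth behind it (arm.grip_depth is the distance from the TCP to the grasp point, in m); z points along the fingers, y is the line along which they close (so a half turn about z gives the same grasp; the last joint's range is limited). The gripper opens to 91 mm and grips with 3 to 60 N. Pads are 32 mm wide; open, the fingers measure 118 mm over their backs; the gripper's body (76 mm by 178 mm) begins 60 mm behind the grasp point.
Start: joints at [-76.69, 28.281, 77.091, -0, 74.628, -5.472], TCP at [0.201, -0.592, 0.175] pointing down, gripper open.
Joint ranges: [-166.48, 166.48], [-47.26, 123.95], [12.59, 153.08], [-70.14, 250.14], [6.76, 159.57], [-176.63, 176.63]. Speed limits (degrees/s): [108.29, 108.29, 147.25, 172.46, 172.46, 172.46].

## Interface

Orientations are given as a 3x3 rotation matrix whose columns are the frame's x, y, z axes.
In Python, from rig import arm gives the robot as it stands. Calls block until the motion is done:
- arm.move_to(position, orientation): joint-space move of the TCP to a pose.
- arm.move_l(position, orientation=None, feed=0.15): straight line of the TCP; orientation=None keeps the orientation; feed is the mean speed in m/s.
- arm.move_joints(angles): joint-space move.
- arm.grip(opening): finger opening in m; the grip force is fixed at half the most; returns when the fingers have stopped.
- arm.sleep(seconds).
- arm.solve_ik(position, orientation): joint angles nearest the present ones, or None.
- arm.snapshot(name): name is "side" or "top"; returns the picture (480x640x3 uint8, red, green, blue); there is no depth.
- arm.get_calibration(name): a dict with "intrinsics" (3x3 intrinsics, pixels), "k1" (the pictures are not rectified: a ray, as slopes to the right and down, at radius r is drawn at 1 + k1 r^2 times it, then the intrinsics apply), "cam_to_world" (4x4, takes a point from camera to world coordinates). Camera axes: x right, y down, z forward; pixel columns grow to the right and rows downward; lengths in m; the calibration is good to about 2 mm. A picture is of the moment at which its call begins. get_calibration takes no time and is no camera call.
A pose or a line that the arm cannot do raises arm.Unreachable and nothing moves.
- arm.sign_off(): hands the job in; it is judged then, once.
Readings, each from a call of its own:
- arm.current_t(): time.
- arm.current_joint_positions(): joint angles.
- arm.current_dq(): joint speeds.
- arm.current_tau(): joint torques, N m.
- arm.current_ee_pos(): TCP position.
- arm.current_tool_rot(): TCP orientation.
- arm.current_force(): force on the tool from outside, world axes, zero at the start.
- arm.current_torque(): the same for the moment, N m.
- arm.current_width(): finger opening in m.
- arm.current_grasp_force(): force on a finger pad.
Only numpy, scipy, OpenCV 4.12 (cv2) and the standard library are available. Lean on these libraries where they do the work, as an engineer would, in place of code of your own. Each camera call takes 0.05 s, during which the arm holds its last target. There are 200 camera calls.

## Task

Take the longer wooden blank out of the rack, lay it down flat on a wide face on the bench and let go, then pick it up again and put it flat on the plate of the drilling jig. Press its long side firmly but gently against the two round side pins, then press its end in the same way against the square end stop, and leave it flush against all three stops. Do not knock or shift anything else.

Things in the scene. Friction and masses are not known exactly. Their poses are not given: they have to be found in the camera images.
- blank: the work piece: the LONGER of two pale wooden blanks that stand on edge in the rack; 120 mm long (own x), 24 mm thick (own y), 50 mm wide (own z, upright at the start), about 0.1 kg. Origin at its centre. Once it lies flat on a wide face, own y is vertical (up or down, either is good) and its centre is 12 mm above what it lies on
- rack: plywood rack, fixed, plate 160 x 150 x 6 mm with two parallel slots along its own x, centred 42 mm either side of its middle line (own y = -42 and +42 mm); slot walls reach 18 mm above the bench, slots are 28 mm wide with open ends and their floor 6 mm above the bench, so a blank in it reaches 56 mm. Origin at the centre of its underside. Which slot holds the longer blank varies
- offcut: the shorter wooden blank in the other slot of the rack: 70 x 24 x 50 mm, same wood, origin at its centre; to be left alone
- jig: drilling jig, fixed: aluminium base plate 190 mm (own x) x 130 mm (own y), top face 12 mm above the bench, origin at the centre of its underside, own z up. The stops stand on it; the sides towards own -x and -y are open
- side_pins: the two round steel side pins of the jig, 12 mm diameter, 16 mm high, 84 mm between their axes along the jig's x; origin midway between them at the plate's top face, axes parallel to the jig's. The blank's long side lies against them from the jig's -y side (contact 6 mm from the origin towards -y); between the pins 72 mm are free, room for a finger
- end_stop: the square steel end stop of the jig, 16 mm (own x) x 30 mm (own y), 16 mm high; origin at the centre of its foot on the plate's top face, axes parallel to the jig's. The blank's end lies against its face towards the jig's -x (8 mm from the origin)
- home (a point): point of the jig where the blank's centre is when it lies flat on the plate (12 mm above the plate's top face, 24 mm above the bench) with its long side against both side pins and its end against the end stop; axes parallel to the jig's, and the blank's length lies along its x
- dowel_a: wooden dowel standing on the bench, 30 mm diameter, 75 mm high, origin at the centre of its foot; leave alone
- dowel_b: wooden dowel standing, 30 mm diameter, 110 mm high, origin at its foot; leave alone
- dowel_c: wooden dowel standing, 30 mm diameter, 60 mm high, origin at its foot; leave alone
- screwdriver: screwdriver lying on the bench at the right; leave alone
- bottle: clear water bottle with a cap, standing at the left, 64 mm diameter, 190 mm high, origin at its foot; leave alone
Mind the look-alikes: they are no part of the job. What is shaped like the blank but turquoise is not meant. There is more than one size of the jig; the one meant has the size given above.

How it is judged (in metres and radians):
On the way, in this order (a step that is already met when the one before it is completed fails the run):
1. the blank lies flat on the bench, let go (angle between the y axis of blank and the z axis of jig, either way round below 0.05 rad and height (world z) of blank below 0.016 m and contact force between the fingers and blank below 0.1 N and linear speed of blank below 0.02 m/s), for 0.2 s.
2. the blank lies flat on the jig's plate and its long side is pressed (over 1.5 N) against the side pins (angle between the y axis of blank and the z axis of jig, either way round below 0.05 rad and z of blank in the frame of home between -0.003 and 0.003 m and contact force between blank and side_pins above 1.5 N), for 0.05 s.
3. the blank lies flat on the jig's plate and its end is pressed (over 1.5 N) against the end stop (angle between the y axis of blank and the z axis of jig, either way round below 0.05 rad and z of blank in the frame of home between -0.003 and 0.003 m and contact force between blank and end_stop above 1.5 N), for 0.05 s.
At the end, for the whole second after the job is handed in: the blank lies flat on the jig's plate (within 3 mm in height and 0.05 rad), its centre within 1.8 mm of the home point along each of the jig's x and y, its length within 0.025 rad of the jig's x, at rest and released (angle between the y axis of blank and the z axis of jig, either way round below 0.05 rad and z of blank in the frame of home between -0.003 and 0.003 m and x of blank in the frame of home between -0.0018 and 0.0018 m and y of blank in the frame of home between -0.0018 and 0.0018 m and angle between the x axis of blank and the x axis of jig, either way round below 0.025 rad and linear speed of blank below 0.01 m/s and angular speed of blank below 0.1 rad/s); the robot touches nothing.
It fails at once if the blank is rammed against a stop (over 40 N) (contact force between blank and side_pins above 40 N or contact force between blank and end_stop above 40 N).
It fails at once if another thing is shifted by more than 25 mm or knocked over (distance of any of offcut, dowel_a, dowel_b, dowel_c, screwdriver, bottle from where it was at the start of the episode above 0.025 m or angle between any of offcut, dowel_a, dowel_b, dowel_c, bottle's own z axis and vertical above 0.5 rad).
It also fails if it takes over 67 s, if anything falls off the work surface, if the arm or the gripper's body presses on something with over 40 N, if the wrist force passes 120 N, or if a joint passes its speed limit or range.

## Working session

There is one attempt and no reset: what is moved stays moved. The work goes in short steps, each a Python script; the robot and the scene stay as the last script left them, time stands still between calls to the robot, and variables do not carry over. Pictures are saved under pics/ and viewed, at most 10 in all, crops included, and the job is handed in when it is done.

```bash
ls; mkdir -p pics
python3 - <<'E'
from rig import arm
import cv2
for n in("top","side"):
    im=arm.snapshot(n); cv2.imwrite(f"pics/{n}0.png",im[:,:,::-1])
    c=arm.get_calibration(n); print(n,c)
print(arm.grip_depth,arm.current_tool_rot(),arm.current_t(),arm.current_width())
E
```

```text
pics
top {'intrinsics': array([[461.77040144,   0.        , 318.99194731],
       [  0.        , 461.77040144, 245.02692203],
       [  0.        ,   0.        ,   1.        ]]), 'k1': -0.08172256418009552, 'cam_to_world': array([[ 0.01937241, -0.98239936,  0.18578538,  0.21968129],
       [-0.99980786, -0.01847902,  0.00653937, -0.02106441],
       [-0.00299114, -0.18587637, -0.98256859,  1.38737119],
       [ 0.        ,  0.        ,  0.        ,  1.        ]])}
side {'intrinsics': array([[563.05297707,   0.        , 320.43066586],
       [  0.        , 563.05297707, 235.26141383],
       [  0.        ,   0.        ,   1.        ]]), 'k1': 0.009111580463858598, 'cam_to_world': array([[ 0.98307553, -0.09937331,  0.15390727,  0.25921988],
       [-0.18195611, -0.62738546,  0.7571522 , -1.10437326],
       [ 0.02131847, -0.77234217, -0.63484887,  0.95275043],
       [ 0.        ,  0.        ,  0.        ,  1.        ]])}
0.0188 [[ 9.46750168e-01  3.21969034e-01 -2.44198588e-04]
 [ 3.21969107e-01 -9.46749577e-01  1.06430769e-03]
 [ 1.11479209e-04 -1.08625789e-03 -9.99999404e-01]] 0.1 0.09159649919107082
```

View pics/top0.png

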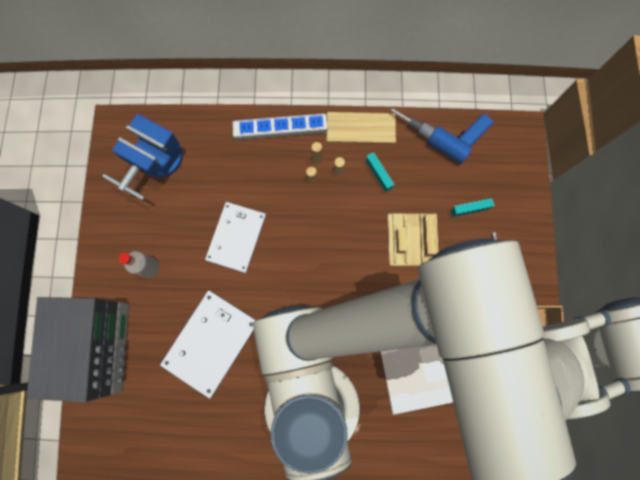

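View pics/side0.png

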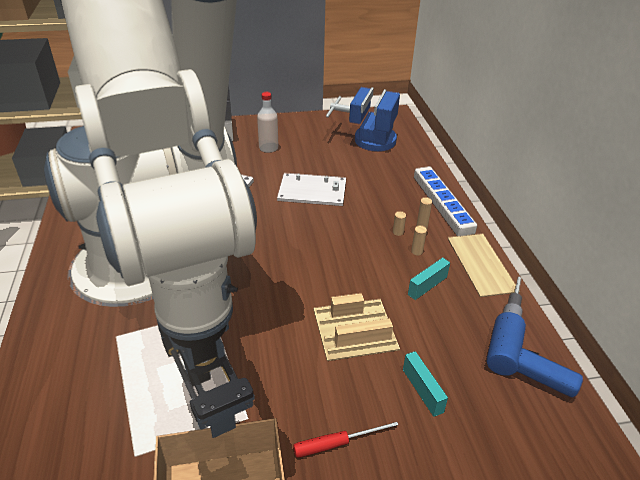

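```bash
cat > h.py <<'E'
import numpy as np, cv2
from rig import arm
def dist(c): return np.array([c['k1'],0,0,0,0.])
def p2w(n,uv,z):
    c=arm.get_calibration(n); T=c['cam_to_world']
    # r drawn = r(1+k1 r^2): same model as OpenCV's k1
    q=cv2.undistortPointsIter(np.array(uv,float).reshape(-1,1,2),c['intrinsics'],dist(c),None,None,(3,50,1e-10)).reshape(-1,2)
    d=np.c_[q,np.ones(len(q))]@T[:3,:3].T; o=T[:3,3]
    return o+d*((np.broadcast_to(z,len(q))-o[2])/d[:,2])[:,None]
def w2p(n,P):
    c=arm.get_calibration(n); W=np.linalg.inv(c['cam_to_world'])
    return cv2.projectPoints(np.array(P,float).reshape(-1,1,3),cv2.Rodrigues(W[:3,:3])[0],W[:3,3],c['intrinsics'],dist(c))[0].reshape(-1,2)
E
python3 - <<'E'
from h import *
t=cv2.imread("pics/top0.png");s=cv2.imread("pics/side0.png")
r=lambda im,x,y,w,h,k:cv2.resize(im[y:y+h,x:x+w],None,fx=k,fy=k,interpolation=cv2.INTER_CUBIC)
a=np.hstack([r(t,200,195,80,80,5),r(t,378,200,80,80,5)])
b=np.hstack([r(s,270,160,100,50,4),r(s,305,285,100,80,4)[:200]])
cv2.imwrite("pics/crop.png",a)
cv2.imwrite("pics/crops.png",np.hstack([r(s,270,165,80,60,5),r(s,310,285,80,60,5)]))
cs=[(227,202),(266,213),(246,272),(206,261)]
P=p2w("top",cs,.012);print(P.round(4),[np.linalg.norm(P[i]-P[(i+1)%4]).round(3) for i in range(4)])
cs=[(209,291),(256,321),(210,397),(161,365)]
P=p2w("top",cs,.012);print([np.linalg.norm(P[i]-P[(i+1)%4]).round(3) for i in range(4)])
E
```

```text
[[0.6101 0.2759 0.012 ]
 [0.577  0.1531 0.012 ]
 [0.3931 0.2059 0.012 ]
 [0.4241 0.3293 0.012 ]] [np.float64(0.127), np.float64(0.191), np.float64(0.127), np.float64(0.194)]
[np.float64(0.168), np.float64(0.255), np.float64(0.173), np.float64(0.256)]
```

View pics/crop.png

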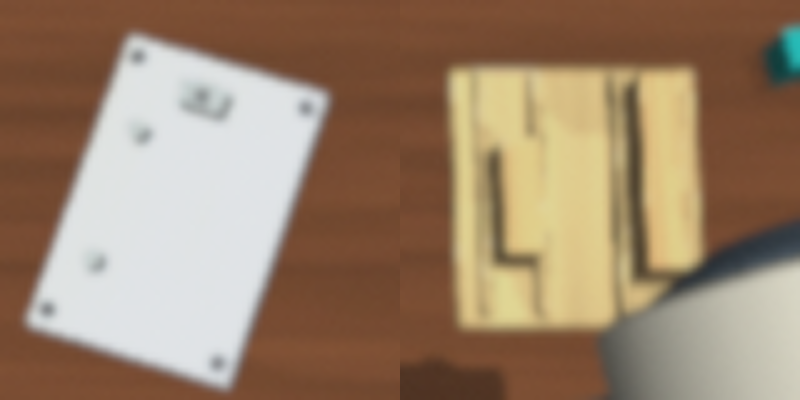

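View pics/crops.png

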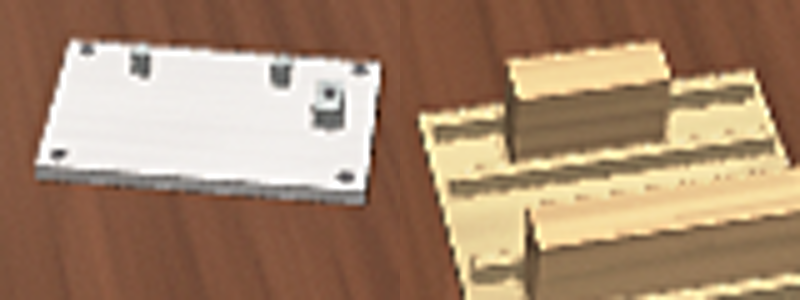

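Run:
```python
from h import *
from scipy.optimize import least_squares
s=cv2.imread("pics/side0.png")
cv2.imwrite("pics/rack.png",cv2.resize(s[290:365,310:405],None,fx=8,fy=8,interpolation=cv2.INTER_CUBIC))
g=lambda a,x,y:(np.array(a)+.5)/5-.5+[x,y]
T=g([(127,33),(330,95),(231,388),(26,325)],200,195); S=g([(71,38),(381,63),(365,195),(38,168)],270,165)
# order of corners in jig: top:(+,+),(+,-),(-,-),(-,+)   side: (-,+),(+,+),(+,-),(-,-)
c={k:np.array([k[0]*.095,k[1]*.065]) for k in [(1,1),(1,-1),(-1,-1),(-1,1)]}
kt=[(1,1),(1,-1),(-1,-1),(-1,1)];ks=[(-1,1),(1,1),(1,-1),(-1,-1)]
def W(p,k,z=.012):
    R=np.array([[np.cos(p[2]),-np.sin(p[2])],[np.sin(p[2]),np.cos(p[2])]])
    return np.c_[np.array([c[i] for i in k])@R.T+p[:2],np.full(len(k),z)]
ft=lambda p:(w2p("top",W(p,kt))-T).ravel(); fs=lambda p:(w2p("side",W(p,ks))-S).ravel()
for f in (ft,fs,lambda p:np.r_[ft(p),fs(p)]):
    r=least_squares(f,[.5,.24,-.28]); print(r.x.round(4),np.degrees(r.x[2]).round(2),r.fun.round(2))
p=r.x;R=np.array([[np.cos(p[2]),-np.sin(p[2])],[np.sin(p[2]),np.cos(p[2])]])
for n,q in(("top",g([(140,129),(94,257),(205,97)],200,195)),("side",g([(281,60),(140,50),(328,90)],270,165))):
    P=p2w(n,q,.028); print(n,P.round(4).tolist(),((P[:,:2]-p[:2])@R).round(4).tolist())
```

```text
[ 0.5021  0.244  -0.2761] -15.82 [ 0.48  0.44 -0.43 -0.23 -0.3  -0.16  0.26 -0.03]
[ 0.504   0.2387 -0.2875] -16.47 [-0.13  0.71  0.34  0.46  0.37 -0.65 -0.57 -0.49]
[ 0.5033  0.2425 -0.2805] -16.07 [ 1.15  0.03  0.18 -0.48  0.07 -0.5   0.69 -0.54 -0.71  0.15 -0.29 -0.36
  0.02 -1.55 -0.85 -1.1 ]
top [[0.5476, 0.2672, 0.028], [0.468, 0.2905, 0.028], [0.5683, 0.2285, 0.028]] [[0.0358, 0.036], [-0.0471, 0.0364], [0.0664, 0.0045]]
side [[0.549, 0.2652, 0.028], [0.468, 0.2883, 0.028], [0.5702, 0.23, 0.028]] [[0.0376, 0.0345], [-0.0466, 0.0343], [0.0677, 0.0065]]
```

View pics/rack.png

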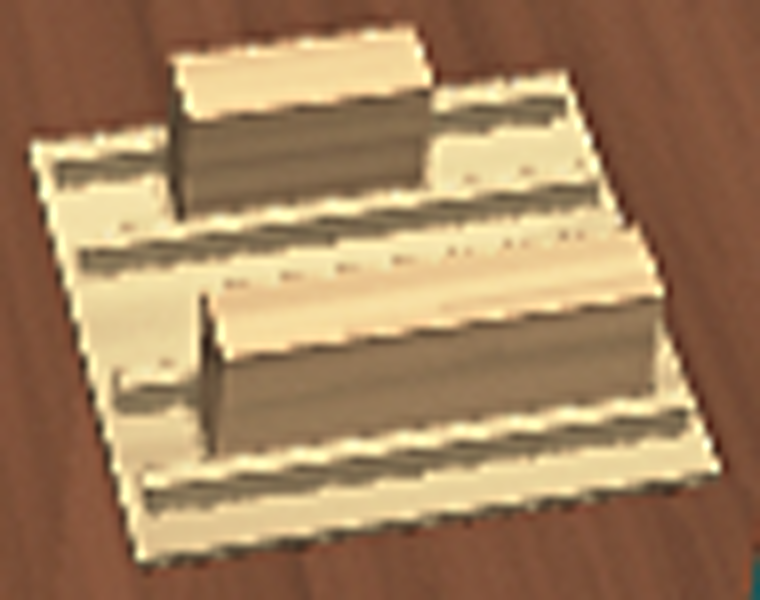

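Run:
```python
from h import *
from scipy.optimize import least_squares
g=lambda a:(np.array(a)+.5)/8-.5+[310,290]
def fit(px,L,Wd,z,x0,n="side"):
    c=np.array([(-L,Wd),(L,Wd),(L,-Wd),(-L,-Wd)])/2
    def W(p):
        R=np.array([[np.cos(p[2]),-np.sin(p[2])],[np.sin(p[2]),np.cos(p[2])]]);return np.c_[c@R.T+p[:2],np.full(4,z)]
    r=least_squares(lambda p:(w2p(n,W(p))-px).ravel(),x0); print(n,r.x.round(4),np.degrees(r.x[2]).round(2),r.fun.round(2));return r.x
fit(g([(203,290),(638,232),(662,292),(225,358)]),.12,.024,.056,[.47,-.27,0])
fit(g([(172,56),(415,27),(432,85),(184,122)]),.07,.024,.056,[.47,-.18,0])
fit(g([(32,142),(568,70),(720,468),(140,558)]),.16,.15,.006,[.47,-.22,0])
gt=lambda a:(np.array(a)+.5)/5-.5+[378-80,200] # right half of crop.png
k=gt([(450,68),(695,68),(703,268)])
T=gt([(650,270),(703,268),(695,65),(640,65)])
P=p2w("top",T,.056);print("top blank",P.round(4).tolist())
r=p2w("top",gt([(450,68),(695,68),(460,328)]),.006);print("rack",r.round(4).tolist())
def Rt(yaw,tilt=0):pass
```

```text
side [ 0.512  -0.3447  0.0211] 1.21 [-0.25  0.01  0.16 -0.59  0.53  0.31 -0.42  0.18]
side [ 0.495  -0.2608  0.0083] 0.47 [-0.46  0.1  -0.19 -0.09  0.35  0.33  0.28 -0.35]
side [ 0.5065 -0.3018  0.0164] 0.94 [-0.26 -0.04 -0.05  0.01  0.53  0.14 -0.23 -0.17]
top blank [[0.4518, -0.3315, 0.056], [0.4536, -0.3629, 0.056], [0.5767, -0.3618, 0.056], [0.5759, -0.3286, 0.056]]
rack [[0.5849, -0.2219, 0.006], [0.5881, -0.3745, 0.006], [0.4228, -0.2266, 0.006]]
```

```bash
cat >> h.py <<'E'
from scipy.spatial.transform import Rotation as Ro
def rot(yaw,tilt=0):  # tool down, x along yaw; tilt about the tool's x axis (deg)
    c,s=np.cos(np.radians(yaw)),np.sin(np.radians(yaw))
    return Ro.from_rotvec(np.radians(tilt)*np.array([c,s,0])).as_matrix()@np.array([[c,s,0],[s,-c,0],[0,0,-1.]])
E
python3 - <<'E'
from h import *
for n,p,R in [("pick",(.512,-.345,.03),rot(1)),("up",(.512,-.345,.2),rot(1)),
  ("lay-",(.5,.02,.0265),rot(1,45)),("lay+",(.5,0,.0265),rot(1,-45)),("ret-",(.5,-.03,.075),rot(1,45)),("lay180-",(.5,.02,.0265),rot(181,-45)),
  ("jig",(.5,.245,.02),rot(-16)),("jigup",(.5,.245,.15),rot(-16)),("end",(.43,.265,.02),rot(-16)),("end90",(.43,.265,.02),rot(74)),("end-90",(.43,.265,.02),rot(-106))]:
    q=arm.solve_ik(p,R); print(n,None if q is None else np.round(q,1), (R[:,2]).round(2))
E
```

```text
pick [-39.5  37.1  86.6  -0.   56.4  49.5] [ 0.  0. -1.]
up [-39.5  26.4  76.3  -0.   77.3  49.5] [ 0.  0. -1.]
lay- [-33.   44.9  97.4  38.2  71.5  32.4] [-0.01  0.71 -0.71]
lay+ [ 23.2  44.9  97.2 -45.4  66.8 141.8] [ 0.01 -0.71 -0.71]
ret- [-37.1  41.4  92.8  34.5  79.6  35. ] [-0.01  0.71 -0.71]
lay180- [ -33.    44.9   97.4   38.2   71.5 -147.6] [-0.01  0.71 -0.71]
jig [ 20.   34.3  95.9  -0.   49.8 126. ] [ 0.  0. -1.]
jigup [ 20.   24.3  88.7  -0.   67.  126. ] [ 0.  0. -1.]
end [ 24.9  31.4 103.3  -0.   45.3 130.9] [ 0.  0. -1.]
end90 [ 24.9  31.4 103.3  -0.   45.3  40.9] [ 0.  0. -1.]
end-90 [  24.9   31.4  103.3   -0.    45.3 -139.1] [ 0.  0. -1.]
```

Run:
```python
from h import *
B=(.512,-.345)
arm.move_to((*B,.13),rot(1)); arm.grip(.06)
arm.move_l((*B,.03)); arm.grip(.0)
print(arm.current_width(),arm.current_grasp_force(),arm.current_force(),arm.current_ee_pos(),arm.current_t())
w=arm.current_width()
if .02<w<.028:
    arm.move_l((*B,.13))
    arm.move_to((.5,.02,.12),rot(1,45)); 
    print(arm.current_width(),arm.current_t())
    cv2.imwrite("pics/side1.png",arm.snapshot("side")[:,:,::-1])
```

```text
0.0006959881636557405 0.0 [-0.27622317 -0.19768223 -0.10237736] [ 0.51198461 -0.34499102  0.02996813] 4.025
```

Run:
```python
from h import *
a=arm.snapshot("side")[250:400,240:440,::-1];
cv2.imwrite("pics/side1.png",cv2.resize(a,None,fx=4,fy=4,interpolation=cv2.INTER_CUBIC))
print(w2p("side",[(.512,-.345,.03)]),arm.current_width())
```

```text
[[362.99406654 334.39059469]] 0.0007258419779689101
```

View pics/side1.png

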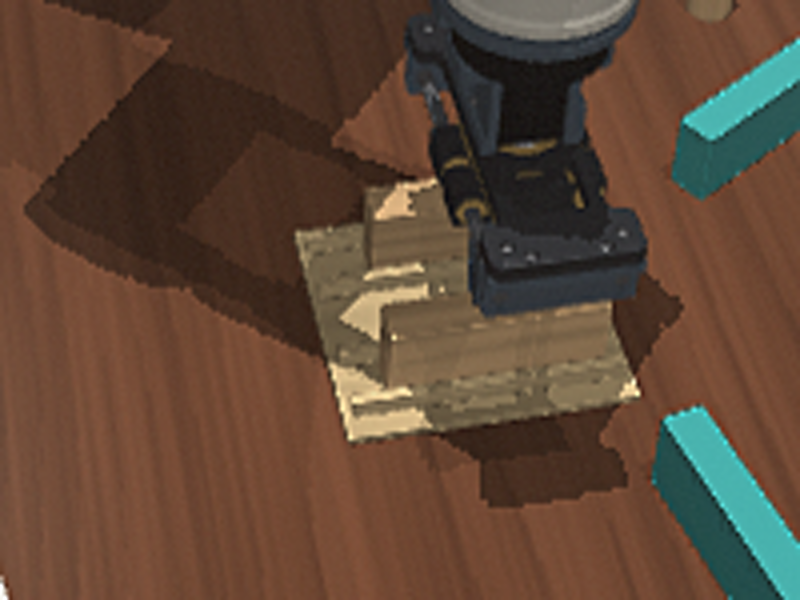

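Run:
```python
from h import *
x,y=.512,-.345
for z in (.03,.056,.109):
    print(z,((w2p("side",[(x+a,y+b,z) for a,b in((0,0),(-.038,-.089),(.038,-.089),(-.038,.089),(.038,.089))])-[240,250])*4).round().tolist(), w2p("top",[(x,y,z)]).round())
print(arm.current_tool_rot().round(3), arm.current_force())
a=arm.snapshot("top")[180:300,360:520,::-1];
cv2.imwrite("pics/top1.png",cv2.resize(a,None,fx=5,fy=5,interpolation=cv2.INTER_CUBIC))
```

```text
0.03 [[492.0, 338.0], [461.0, 483.0], [607.0, 462.0], [388.0, 225.0], [520.0, 209.0]] [[430. 235.]]
0.056 [[495.0, 305.0], [464.0, 450.0], [613.0, 430.0], [390.0, 193.0], [523.0, 177.0]] [[432. 234.]]
0.109 [[503.0, 235.0], [471.0, 380.0], [624.0, 360.0], [394.0, 123.0], [531.0, 108.0]] [[436. 230.]]
[[ 1.     0.017  0.   ]
 [ 0.017 -1.     0.   ]
 [ 0.    -0.    -1.   ]] [ 0.72044619 -0.12683229  0.39425897]
```

View pics/top1.png

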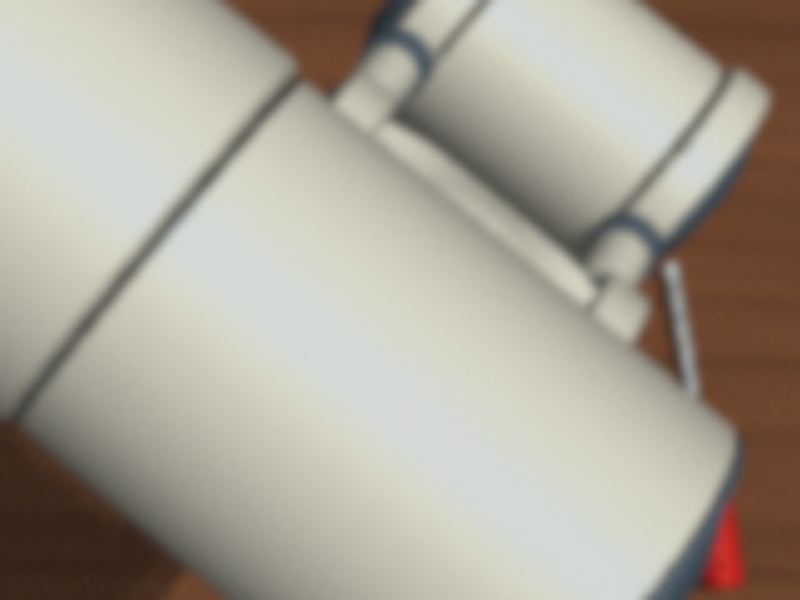

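Run:
```python
from h import *
x,y=.201,-.592
R=np.array([[.947,.322],[.322,-.947]])
for z in (.175,.254,.29):
    for n in("side","top"): print(z,n,(w2p(n,[np.r_[R@[a,b]+[x,y],z] for a,b in((0,0),(0,.059),(0,-.059),(-.038,-.089),(.038,-.089),(-.038,.089),(.038,.089))])).round().tolist())
```

```text
0.175 side [[213.0, 419.0], [227.0, 451.0], [199.0, 391.0], [171.0, 387.0], [215.0, 368.0], [210.0, 480.0], [259.0, 456.0]]
0.175 top [[538.0, 342.0], [558.0, 335.0], [517.0, 349.0], [512.0, 367.0], [502.0, 339.0], [573.0, 345.0], [563.0, 317.0]]
0.254 side [[207.0, 389.0], [222.0, 420.0], [193.0, 360.0], [163.0, 356.0], [210.0, 337.0], [204.0, 450.0], [256.0, 426.0]]
0.254 top [[552.0, 342.0], [573.0, 335.0], [531.0, 350.0], [525.0, 369.0], [514.0, 339.0], [590.0, 345.0], [578.0, 316.0]]
0.29 side [[204.0, 374.0], [220.0, 405.0], [191.0, 345.0], [159.0, 340.0], [208.0, 322.0], [201.0, 435.0], [255.0, 411.0]]
0.29 top [[560.0, 343.0], [581.0, 335.0], [537.0, 351.0], [532.0, 370.0], [520.0, 339.0], [598.0, 346.0], [586.0, 316.0]]
```

Run:
```python
from h import *
s=cv2.imread("pics/side0.png")[360:460,160:280]
s=cv2.resize(s,None,fx=6,fy=6,interpolation=cv2.INTER_CUBIC)
s=cv2.convertScaleAbs(s,alpha=2,beta=20)
cv2.imwrite("pics/grip.png",s)
```

```text
(no output)
```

View pics/grip.png

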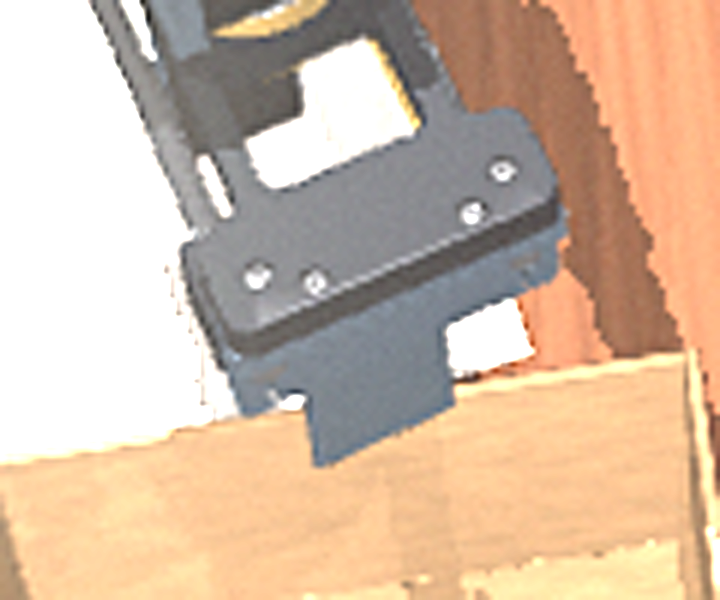

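```bash
cat >> h.py <<'E'
def creep(d,step,n,lim,feed=.02):
    """step along d until the force component against d exceeds lim over its value at the start"""
    d=np.array(d,float)/np.linalg.norm(d); p0=np.array(arm.current_ee_pos()); f0=np.array(arm.current_force())@d
    f=0.
    for i in range(1,n+1):
        arm.move_l(p0+d*step*i,feed=feed); f=f0-np.array(arm.current_force())@d
        if f>lim: break
    return i*step,f
E
python3 - <<'E'
from h import *
print(arm.current_force())
arm.move_l((.512,-.345,.13),feed=.25)
arm.move_to((.5,-.03,.03),rot(1)); print(arm.current_force(),arm.current_t())
r=creep((0,0,-1),.003,8,3); print(r,arm.current_t())
if r[1]<3:
    r=creep((0,0,-1),.0005,24,3); print(r,arm.current_ee_pos(),arm.current_t())
E
```

```text
[ 0.58537871 -0.40897027  0.05751067]
[-0.28751274 -0.55208205  0.16599172] 5.925
(0.024, np.float64(-0.0699504258636548)) 8.325
(0.012, np.float64(-0.46116545028558764)) [ 0.50070077 -0.0309214  -0.0059797 ] 14.325
```

Run:
```python
from h import *
arm.move_l((.5,-.03,-.036),rot(1),feed=.03); print(arm.current_ee_pos(),arm.current_force())
r=creep((0,0,-1),.001,18,2.5); print(r,arm.current_ee_pos(),arm.current_force(),arm.current_t())
arm.move_l((.5,-.03,0.0),rot(1),feed=.1)
print(arm.current_ee_pos(),arm.current_t())
```

```text
[ 0.50011869 -0.03003987 -0.03585029] [ 0.48077451 -0.35788033  0.2826629 ]
(0.003, np.float64(4.70497419149266)) [ 0.50020177 -0.03004836 -0.03872677] [-0.39066652  0.60743461  4.98763709] 16.225
[ 4.99981753e-01 -3.00023572e-02 -9.99588480e-05] 16.7667
```

Run:
```python
from h import *
def shot(pts,cols):
    s=np.ascontiguousarray(arm.snapshot("side")[:,:,::-1]); c=w2p("side",pts); u,v=c[0].astype(int)-[50,75]
    k=8; o=cv2.resize(s[v:v+75*1+37,u:u+100],None,fx=4,fy=4,interpolation=cv2.INTER_CUBIC); o=cv2.convertScaleAbs(o,alpha=1.6,beta=15)
    for q,cc in zip(c,cols): cv2.drawMarker(o,tuple(int(x) for x in ((q-[u,v]+.5)*4-.5)),cc,cv2.MARKER_CROSS,14,1)
    print(c.round(1).tolist(),u,v); return o,s
p=np.array((.5,-.03,0)); A,s=shot([p+[0,0,.0385],p],[(0,0,255),(0,255,0)]); cv2.imwrite("pics/v.png",s)
arm.move_l(p+[0,0,.05],feed=.2)
R=rot(1,45); p=np.array((.5,0,.06)); arm.move_to(p,R)
B,s=shot([p-.0385*R[:,2],p+[0,0,.0385],p],[(0,0,255),(255,0,0),(0,255,0)]); cv2.imwrite("pics/t.png",s)
cv2.imwrite("pics/cmp.png",np.hstack([A,B])); print(arm.current_t())
```

```text
[[329.0, 238.5], [328.5, 249.9]] 278 163
[[329.6, 222.7], [327.4, 212.6], [327.0, 224.6]] 279 147
18.0583
```

View pics/cmp.png

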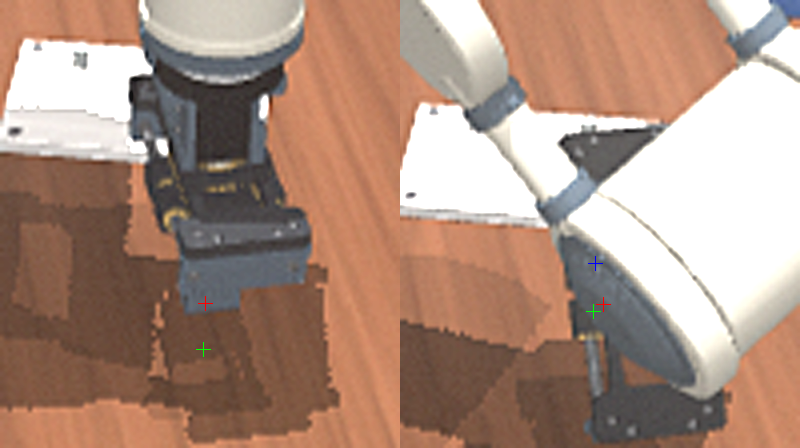

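Run:
```python
from h import *
B=(.512,-.345)
arm.move_to((*B,.06),rot(1)); arm.grip(.06)
arm.move_l((*B,-.0065),rot(1),feed=.15); print(arm.current_force()); arm.grip(.0)
w=arm.current_width();print(w,arm.current_grasp_force(),arm.current_force(),arm.current_t())
if .02<w<.028:
    arm.move_l((*B,.08),feed=.2); print(arm.current_width())
    arm.move_to((.5,.03,.07),rot(1,45)); arm.move_l((.5,.03,.004),rot(1,45),feed=.1)
    print(arm.current_width(),arm.current_force(),arm.current_t())
    r=creep((0,0,-1),.001,20,2); print(r,arm.current_ee_pos(),arm.current_force(),arm.current_width(),arm.current_t())
```

```text
[-0.24351389  0.01004022  0.2758076 ]
0.024540511175930965 29.545656144618988 [0.20149219 3.63794392 4.33525137] 21.45
0.024170160109371827
0.02428601862702322 [ 0.45075056  0.45572833 -1.34898014] 24.1083
(0.005, np.float64(2.266363401214151)) [ 0.5002109   0.02991198 -0.00071603] [-0.09075284 -0.20964104  0.91738326] 0.023889673624873754 25.3583
```

Run:
```python
from h import *
R=rot(1,45); p=np.array((.5,.03,-.0005))
arm.grip(.032); print(arm.current_width(),arm.current_force())
arm.move_l(p-.075*R[:,2],R,feed=.12)
arm.move_to((.40,-.22,.12),rot(1)); arm.grip(.075)
t=arm.snapshot("top");s=arm.snapshot("side");print(arm.current_t(),arm.current_width())
cv2.imwrite("pics/t2.png",t[:,:,::-1]);cv2.imwrite("pics/s2.png",s[:,:,::-1])
# expected blank ~ (.5,.015); cut-outs around it in one picture, with the guess drawn
o=[]
for n,im in(("top",t),("side",s)):
    u,v=w2p(n,[(.5,.015,.024)])[0].astype(int)-[40,50]; u,v=max(u,0),max(v,0); print(n,u,v)
    o.append(cv2.resize(im[v:v+100,u:u+80,::-1],(400,500),interpolation=cv2.INTER_CUBIC))
cv2.imwrite("pics/flat.png",np.hstack(o))
```

```text
0.03131343829599434 [ 0.02081044 -0.10533294 -0.76416604]
28.225 0.07487239240730124
top 270 187
side 285 181
```

View pics/flat.png

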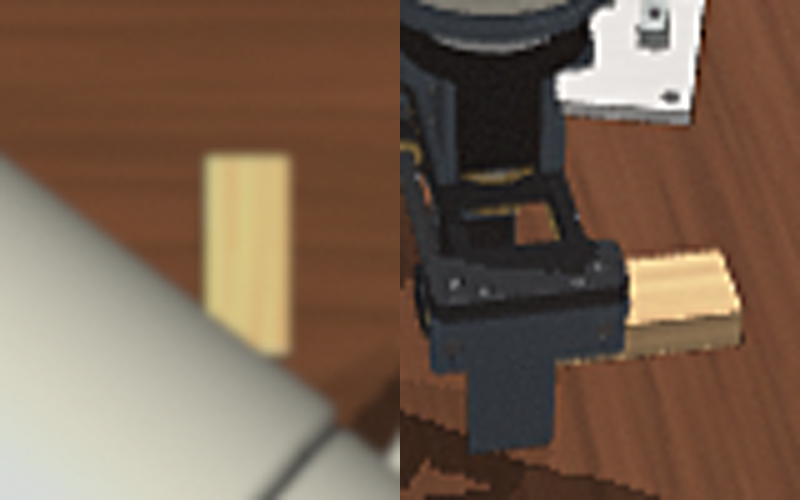

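Run:
```python
from h import *
g=lambda a,o:(np.array(a)+.5)/5-.5+o
P=p2w("top",g([(203,153),(292,153),(290,356)],[270,187]),.024);print(P.round(4).tolist(),((P[0]+P[2])/2).round(4),np.linalg.norm(P[1]-P[0]),np.linalg.norm(P[2]-P[1]),np.degrees(np.arctan2(*(P[1]-P[2])[1::-1])))
Q=p2w("side",g([(723-400,250),(742-400,315)],[285,181]),.024);print(Q.round(4).tolist())
```

```text
[[0.5631, 0.0164, 0.024], [0.5641, -0.0377, 0.024], [0.4391, -0.0385, 0.024]] [ 0.5011 -0.011   0.024 ] 0.05412149242234799 0.1249740515426971 0.3511191571927927
[[0.5626, 0.0104, 0.024], [0.5606, -0.0428, 0.024]]
```

```bash
cat >> h.py <<'E'
YJ=-16.1; H=np.array((.5036,.2469)); cj,sj=np.cos(np.radians(YJ)),np.sin(np.radians(YJ))
JX=np.array((cj,sj,0)); JY=np.array((-sj,cj,0)); ZG=-.0325
def hp(x,y,z): return np.r_[H,z]+x*JX+y*JY   # home frame (m), z as commanded
E
python3 - <<'E'
from h import *
b=(.5015,-.0135)
arm.move_to((*b,.03),rot(.7)); arm.move_l((*b,ZG),feed=.12); print(arm.current_force()); arm.grip(0.)
w=arm.current_width(); print(w,arm.current_force(),arm.current_t())
if .045<w<.054:
    arm.move_l((*b,.03),feed=.2); R=rot(YJ)
    arm.move_to(hp(-.008,-.007,.03),R); print(arm.current_width())
    arm.move_l(hp(-.008,-.007,ZG+.0127),R,feed=.08)
    print(arm.current_force(),arm.current_ee_pos(),arm.current_t())
    arm.grip(.058); print(arm.current_width(),arm.current_force(),arm.current_t())
E
```

```text
[-0.14507668  0.67577396  0.55588127]
0.04995286063061435 [-1.52347479 -0.04639646  7.32800502] 30.375
0.04983843108289496
[-0.24649034 -0.09614453 -1.00196558] [ 0.4939753   0.24214385 -0.02014361] 32.6167
0.05806960772122486 [0.43949666 0.89300779 0.10458887] 32.975
```

Run:
```python
from h import *
z=ZG+.0135; R=rot(YJ)
arm.move_l(hp(-.008,-.007,z),R,feed=.05); f0=np.array(arm.current_force())@JY
arm.move_l(hp(-.008,.0,z),R,feed=.02); print("f",f0-np.array(arm.current_force())@JY)
r=creep(JY,.0005,20,4); d=np.array(arm.current_ee_pos())-hp(0,0,z); print(r,d@JX,d@JY,arm.current_force(),arm.current_torque(),arm.current_t())
```

```text
f 0.21944036211319617
(0.006500000000000001, np.float64(4.547208786479194)) -0.008192297295585436 0.006164716316436978 [-1.62325818 -4.51440226  2.28204229] [-0.88944892  0.23095128 -0.00974804] 36.975
```

Run:
```python
from h import *
z=ZG+.0135; R=rot(YJ)
arm.move_l(hp(-.008,.002,z),R,feed=.05); arm.move_l(hp(-.008,.002,.03),R,feed=.2)
arm.grip(0.); arm.move_l(hp(-.1,.002,.03),R,feed=.2); arm.move_l(hp(-.1,.002,z),R,feed=.1)
f0=np.array(arm.current_force())@JX
arm.move_l(hp(-.084,.002,z),R,feed=.03); print("f",f0-np.array(arm.current_force())@JX,arm.current_t())
r=creep(JX,.0006,20,4); d=np.array(arm.current_ee_pos())-hp(0,0,z); print(r,d@JX,d@JY,arm.current_force(),arm.current_t())
```

```text
f -0.2345277317038299 40.5
(0.005399999999999999, np.float64(4.6004183301850325)) -0.07906644759290539 0.0018498012265409439 [-4.25329844  2.52161593  2.22746831] 42.75
```

Run:
```python
from h import *
z=ZG+.0135; R=rot(YJ)
arm.move_l(hp(-.095,.002,z),R,feed=.08); arm.move_l(hp(-.095,.002,.03),R,feed=.2)
arm.move_l(hp(0,-.055,.03),R,feed=.2); arm.move_l(hp(0,-.055,z),R,feed=.1)
f0=np.array(arm.current_force())@JY
arm.move_l(hp(0,-.04,z),R,feed=.03); print("f",f0-np.array(arm.current_force())@JY,arm.current_t())
r=creep(JY,.0006,16,3.5); d=np.array(arm.current_ee_pos())-hp(0,0,z); print(r,d@JX,d@JY,arm.current_force(),arm.current_t())
arm.move_l(hp(0,-.055,z),R,feed=.08); arm.move_l(hp(0,-.06,.06),R,feed=.2)
arm.move_to((.45,-.2,.15),rot(1))
s=arm.snapshot("side"); t=arm.snapshot("top"); cv2.imwrite("pics/s3.png",s[:,:,::-1]); cv2.imwrite("pics/t3.png",t[:,:,::-1]); print(arm.current_t())
for n,im in(("top",t),("side",s)):
    hsv=cv2.cvtColor(im,cv2.COLOR_RGB2HSV); m=cv2.inRange(hsv,(12,60,130),(32,255,255)); u,v=w2p(n,[hp(0,0,.036)])[0].astype(int)
    k=np.zeros_like(m); k[v-30:v+30,u-40:u+40]=m[v-30:v+30,u-40:u+40]
    c=max(cv2.findContours(k,0,1)[0],key=cv2.contourArea); b=cv2.boxPoints(cv2.minAreaRect(c)); P=p2w(n,b,.036)
    q=P-np.r_[H,.036]; print(n,cv2.contourArea(c),[(round(a@JX*1e3,1),round(a@JY*1e3,1)) for a in q])
```

```text
f 0.33752816845227496 45.4917
(0.0072, np.float64(4.626569481254136)) -0.0001938194942706275 -0.03307436249302707 [-1.32245838 -4.64362726  0.79188998] 48.4917
51.0417
top 7.0 [(np.float64(49.7), np.float64(-3.7)), (np.float64(57.1), np.float64(-3.0)), (np.float64(58.0), np.float64(-20.1)), (np.float64(50.5), np.float64(-20.7))]
side 71.5 [(np.float64(-64.5), np.float64(23.8)), (np.float64(-38.1), np.float64(27.3)), (np.float64(-31.5), np.float64(-24.8)), (np.float64(-57.3), np.float64(-28.1))]
```

Run:
```python
from h import *
from scipy.optimize import least_squares
K={}
for n,a,b in(("side","s3","side0"),("top","t3","top0")):
    A=cv2.imread(f"pics/{a}.png").astype(int);B=cv2.imread(f"pics/{b}.png").astype(int)
    # wood vs white plate: yellowness (R-B)
    y=(A[...,2]-A[...,0]); m=((y>38)&(A[...,2]>120)).astype(np.uint8)
    jm=np.zeros_like(m); P=w2p(n,[np.r_[(.5033,.2425),.012]+x*JX+yy*JY for x,yy in((.095,.065),(.095,-.065),(-.095,-.065),(-.095,.065))])
    cv2.fillPoly(jm,[P.round().astype(int)],1); jm=cv2.erode(jm,np.ones((5,5),np.uint8)); m*=jm
    c=max(cv2.findContours(m,0,1)[0],key=cv2.contourArea); r=cv2.minAreaRect(c); Q=p2w(n,cv2.boxPoints(r),.036)-np.r_[H,.036]
    print(n,cv2.contourArea(c),r,[(round(float(q@JX)*1e3,1),round(float(q@JY)*1e3,1)) for q in Q])
    exp=w2p(n,[hp(x,yy,.036) for x,yy in((.06,.025),(.06,-.025),(-.06,-.025),(-.06,.025))]); print(exp.round(1).tolist(), cv2.approxPolyDP(c,2,True).reshape(-1,2).tolist())
    # free: fit brightness model of full top face mask centroid
```

```text
side 60.5 ((295.5, 179.5), (9.0, 9.0), 90.0) [(-63.0, 13.2), (-36.8, 16.7), (-30.9, -29.8), (-56.6, -33.2)]
[[333.0, 175.8], [331.6, 185.4], [290.2, 182.3], [292.6, 172.9]] [[293, 175], [291, 184], [300, 183], [300, 176]]
top 6.5 ((243.0, 218.50001525878906), (4.743415832519531, 2.2135939598083496), 18.434947967529297) [(51.4, -6.0), (58.2, -5.9), (57.8, -20.5), (51.0, -20.6)]
[[231.7, 213.3], [247.2, 218.0], [234.2, 255.4], [218.5, 250.5]] [[241, 217], [245, 220]]
```

Run:
```python
from h import *
from scipy.optimize import least_squares
arm.move_joints([-76.69,28.281,77.091,0,74.628,-5.472]); print(arm.current_t())
for n in("side","top"):
    A=arm.snapshot(n)[:,:,::-1].astype(int); cv2.imwrite(f"pics/{n}4.png",A.astype(np.uint8))
    m=((A[...,2]-A[...,0]>38)&(A[...,2]>120)).astype(np.uint8)
    jm=np.zeros_like(m); P=w2p(n,[np.r_[(.5033,.2425),.012]+x*JX+yy*JY for x,yy in((.095,.065),(.095,-.065),(-.095,-.065),(-.095,.065))])
    cv2.fillPoly(jm,[P.round().astype(int)],1); jm=cv2.erode(jm,np.ones((5,5),np.uint8)); m*=jm
    c=max(cv2.findContours(m,0,1)[0],key=cv2.contourArea); H4=cv2.approxPolyDP(c,3,True).reshape(-1,2)
    exp=w2p(n,[hp(x,yy,.036) for x,yy in((.06,.025),(.06,-.025),(-.06,-.025),(-.06,.025))]); print(n,cv2.contourArea(c),exp.round(1).tolist(),H4.tolist())
    Q=p2w(n,H4,.036)-np.r_[H,.036]; print([(round(float(q@JX)*1e3,1),round(float(q@JY)*1e3,1)) for q in Q])
    M=cv2.moments(m[...],True); q=p2w(n,[(M['m10']/M['m00'],M['m01']/M['m00'])],.036)[0]-np.r_[H,.036]; print("centroid",q@JX,q@JY)
    r=cv2.minAreaRect(c); b=cv2.boxPoints(r); Q=p2w(n,b,.036); e=[Q[1]-Q[0],Q[2]-Q[1]]; e=max(e,key=np.linalg.norm); print("yaw",np.degrees(np.arctan(e[1]/e[0])),r)
```

```text
52.7417
side 518.5 [[333.0, 175.8], [331.6, 185.4], [290.2, 182.3], [292.6, 172.9]] [[293, 175], [291, 188], [331, 191], [326, 186], [332, 185], [333, 178]]
[(-57.2, 14.0), (-53.8, -53.2), (60.7, -53.4), (44.3, -30.3), (61.0, -23.0), (61.0, 13.5)]
centroid 0.0017589030010504289 -0.020275396717465977
yaw -16.557283303766305 ((311.83233642578125, 183.17941284179688), (41.722896575927734, 14.342245101928711), 4.398705005645752)
top 606.0 [[231.7, 213.3], [247.2, 218.0], [234.2, 255.4], [218.5, 250.5]] [[231, 215], [219, 247], [232, 255], [246, 220]]
[(54.2, 25.2), (-49.5, 27.1), (-60.8, -18.2), (52.9, -23.5)]
centroid -0.0018314454426106614 0.0012461724355749713
yaw -15.766597839604698 ((232.24790954589844, 234.4123077392578), (16.754552841186523, 39.956321716308594), 19.179006576538086)
```

```bash
python3 -c "
from rig import arm
print(arm.sign_off())"
```

```text
the job is handed in; nothing more can be done
None
```

I handed the job in at about 53 s of the 67 s allowed. The blank was laid flat on the bench and let go, then re-gripped and pressed to about 4.6 N on the pins, the end stop and the pins again. The last pictures put it flush against all three stops to within about 1 mm, but sign-off returned no verdict. My first grasp closed on air because the real fingertips sit about 38 mm short of the reported TCP; I corrected for that afterwards.

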